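# Turn the honey to the front of the lazy Susan

### The arm

A 6-joint arm with a two-finger parallel gripper is mounted at the origin on a cart in front of the work surface, level with it; the furniture and walls round the work are solid. World frame = base frame: x ahead of the robot, y to its left, z up, the work surface at z = 0. Lengths are in m, angles in rad, forces in N, time in s.
With the tool pointing down it reaches from about 0.4 to 0.825 m from the base axis. Payload 7 kg.
Tool frame: the origin (TCP) lies at the centre of the arm's flange, where the gripper is bolted on; the fingertips stand 178 mm ahead of it and the grasp point (between the pads) lies 159 mm ahead of it; z points along the fingers, y is the direction in which the jaws open and shut (so a half turn about z gives the same grasp; the last joint's range is limited). The gripper opens to 88 mm and grips with 3 to 60 N. Pads are 19 mm wide; open, the fingers measure 130 mm over their backs; the gripper's body (78 mm by 193 mm) begins 47 mm behind the grasp point.
Start: joints at [1.623, 0.359, 0.012, 0, -1.224, -0.288], TCP at [0.158, 0.656, 0.405] pointing down, gripper open.
Joint ranges: [-3.07, 3.07], [-1.43, 2.12], [-1.02, 1.25], [-3.03, 1.67], [-3.05, -0], [-3.03, 3.03]. Speed limits (rad/s): [2.39, 2.39, 3.01, 3.14, 3.14, 3.14].

### API

Orientations are given as [roll, pitch, yaw] about the fixed x, y, z axes, in that order (R = Rz(yaw) Ry(pitch) Rx(roll)).
In Python, from station import * gives the robot as it stands.
- The arm moves only by the tool send_rows, never from a script. Its argument "motion" is a list of rows, each an object with "offset": the shift along the tool's x, y, z in cm, a list of three; "turn": the turn about the tool's z in degrees. In form: [{"offset": [x, y, z], "turn": turn}, ...]. A call has 1 to 8 rows; each row is the pose to reach, as a shift and turn from the pose commanded when the call began, along the tool's axes at that moment; what a row does not reach only later rows make up. A row lasts 1/10 s, in which the tool goes at most 50 mm and 8.59 degrees, less where a joint would pass 70% of its speed; a pose out of reach is approached as far as the arm can. A call with a gripper value outside its range is refused whole. "hand" is the opening, from -1 (shut) to 1 (fully open), set as the call begins (left out, the last holds). The fingers move at their own pace and stop on an object; "squeeze" is the grip in N (left out, the last holds). Time passes only in rows, so rows that repeat a pose let the fingers close. It gives the time, the measured TCP pose, the force and the opening at its end, in the units of the state.
- get_state(): the state, without advancing time (a new reading comes with each control period).
- grab_frame(name): name is "side" or "top"; returns a dict with "frame" (384x512x3 uint8, blue, green, red), "range_z" (384x512 float32, m along the optical axis (not along the pixel's ray), 0 where there is no reading), "vertical_fov" (degrees; the focal length in pixels is half the picture's height over the tangent of half this angle, whatever the lens; pixels are square), "cx", "cy" (the principal point, pixels), "cam_to_world" (4x4, takes a point from camera to world coordinates). Camera axes: x right, y up, looking along -z (the intrinsics and any distortion apply to the point x, -y, -z); pixel columns grow to the right and rows downward; lengths in m; the calibration is good to about 2 mm. A picture is of the moment at which its call begins.
- job_done(): hands the job in, once; it reports no verdict.
The state is a dict: "t": time; "q": joint angles; "qd": joint speeds; "joint_efforts": joint torques, N m; "eef_pos": TCP position; "ee_rot": TCP orientation; "force": force on the tool from outside, world axes, zero at the start; "moment": the same for the moment, N m; "width": finger opening in m.
Only numpy, scipy, OpenCV 4.12 (cv2) and the standard library are available. Lean on these libraries where they do the work, as an engineer would, in place of code of your own. Each camera call takes 0.05 s, during which the arm holds its last target. There are 200 camera calls.

### The job

Push the lobed rim of the wooden turntable round with the fingertips until the honey jar (red lid) stands at the front, in line with the red mark on the foot, and leave it there at rest. Turn it gently so that everything stays standing in its place on the turntable; do not touch, grasp or lift the jars or the tin, and leave the things around the turntable where they are.

Things in the scene. Friction and masses are not known exactly. Their poses are not given: they have to be found in the camera images.
- stand: fixed dark steel foot under the turntable: disc 170 mm across, 11 mm high, with a flat strip (22 mm wide, 5 mm high) running out to a round red front mark (34 mm across, 7 mm high). Origin: underside of the disc's centre, on the worktop and the turning axis; z up. The red mark's centre is 200 mm out along the foot's own -x axis, which points roughly at the robot
- turntable_centre (a point): centre of the wooden turntable's flat top, on the turning axis, 42 mm above the worktop; z up, x and y turn with it. A disc 236 mm across, z 12 to 42 mm, of darker wood with a light deck (216 mm across) and five darker lobes on its rim, at 0, 72, 144, 216 and 288 degrees counter-clockwise from its x axis. The jars on it reach 97 mm from the axis at most
- lobe_0 (a point): axis of the rim lobe on the turntable's x axis, at its top (z 40 mm). Each of the five lobes is an upright cylinder 90 mm across, z 13 to 40 mm, centred 130 mm from the turning axis (the rim reaches 175 mm). Between neighbouring lobes the gap is 63 mm wide, its floor 118 mm from the axis: a fingertip let down there can push a lobe's side. Lobes are too wide to pinch
- turntable (a joint): angle of the turntable about its upright axis, rad, 0 at the start, growing counter-clockwise seen from above; turns either way without end stops that matter (12 rad each way). A stiff bearing (about 0.22 N m, so 1.5 N at the rim): it stops at once when no longer pushed
- honey_centre (a point): honey jar: clear jar of amber honey with a RED lid, 65 mm across, 90 mm high; point at its centre, half-way up. Stands loose on the turntable, 62 mm from the turning axis
- jam_centre (a point): jam jar: pink-red jar with a GREY lid, 66 mm across, 88 mm high; centre, half-way up. Loose on the turntable, 62 mm from the axis
- tin_centre (a point): brown food tin, 57 mm across, 72 mm high; centre, half-way up. Loose on the turntable, 62 mm from the axis
- spice_centre (a point): slim spice jar with a white lid and a green label, 43 mm across, 100 mm high; centre, half-way up. Loose on the turntable, 62 mm from the axis
- pepper_centre (a point): dark wooden pepper mill, 58 mm across, 160 mm high, standing at the back right; centre, half-way up. A bystander
- timer_centre (a point): red and white kitchen timer, 63 mm across, 54 mm high, at the front right; centre, half-way up. A bystander
- matches_centre (a point): brown matchbox lying flat, 37 x 56 x 17 mm, at the front left; centre, half-way up. A bystander
Mind the look-alikes: they are no part of the job. What is shaped like the part that bears tin_centre but purple or turquoise is not meant.

How it is judged:
By the outcome, as a careful person would: the job done as asked, in the order asked, and still so for the second after the job is handed in, with the robot touching nothing.
It also fails if it takes over 56 s, if anything falls off the work surface, if the arm or the gripper's body presses on something with over 40 N, if the wrist force passes 120 N, or if a joint passes its speed limit or range.

## Working session

There is one attempt and no reset: what is moved stays moved. The work goes in short steps, Python scripts to look and compute and a tool call to move; the robot and the scene stay as the last step left them, time stands still between calls to the robot, and variables do not carry over. Pictures are saved under pics/ and viewed, about 8 in all and at most 12, crops included, and the job is handed in when it is done.

Besides the shell and the picture viewer there is one more tool, called after "Request:" as name(argument=value, ...), one argument or row to a line, values as JSON. send_rows: Moves the arm, as the interface text tells. Its arguments: {"type":"object","properties":{"motion":{"type":"array"},"hand":{"type":"number"},"squeeze":{"type":"number"}},"required":["motion"]}

```bash
mkdir -p pics
cat > h.py <<'E'
from station import *
import numpy as np, cv2
def intr(f): 
    h,w=f["frame"].shape[:2]; return h/2/np.tan(np.radians(f["vertical_fov"])/2)
def ray(f,u,v,z):
    F=intr(f); T=np.array(f["cam_to_world"]); d=T[:3,:3]@np.array([(u-f["cx"])/F,-(v-f["cy"])/F,-1]); o=T[:3,3]
    return o+d*(z-o[2])/d[2]
E
python3 - <<'E'
from h import *
s=get_state(); print(s)
for n in("top","side"):
    f=grab_frame(n); cv2.imwrite(f"pics/{n}0.png",f["frame"]); np.save(f"{n}0.npy",f,allow_pickle=True)
    print({k:v for k,v in f.items() if k not in("frame","range_z")})
E
```

```text
{'t': 0.0, 'q': array([ 1.62308304e+00,  3.59386383e-01,  1.10454272e-02, -3.61127032e-04,
       -1.22411719e+00, -2.88090709e-01]), 'qd': array([ 0.00272887,  0.00056731, -0.0006984 ,  0.00265049,  0.00090179,
        0.00036589]), 'joint_efforts': array([ 5.11237213e-04, -5.82718277e+01,  2.93062645e+01,  6.99768305e+00,
        7.06877807e-03, -1.49211683e-04]), 'eef_pos': array([0.15765685, 0.65611935, 0.40371495]), 'ee_rot': array([ 3.13990286e+00, -1.46717296e-04, -2.35926861e-01]), 'force': array([0.13525115, 0.20791927, 0.31401652]), 'moment': array([ 0.03962059,  0.02794111, -0.04399207]), 'width': 0.08784441197437513}
{'vertical_fov': 52.7915434195278, 'cx': 253.27736805086636, 'cy': 198.23503431704626, 'cam_to_world': array([[-0.06761101,  0.97350818, -0.21842751,  0.30142581],
       [-0.99771097, -0.06624642,  0.01357348,  0.03069894],
       [-0.00125615,  0.21884524,  0.97575877,  1.18101995],
       [ 0.        ,  0.        ,  0.        ,  1.        ]])}
{'vertical_fov': 46.48681483475976, 'cx': 251.91423622060142, 'cy': 185.35254643370456, 'cam_to_world': array([[-0.99664137,  0.04180365, -0.07041619,  0.44149247],
       [-0.08180919, -0.47005737,  0.87883635,  1.11177267],
       [ 0.00363892,  0.88164535,  0.47189854,  0.67761775],
       [ 0.        ,  0.        ,  0.        ,  1.        ]])}
```

View pics/top0.png

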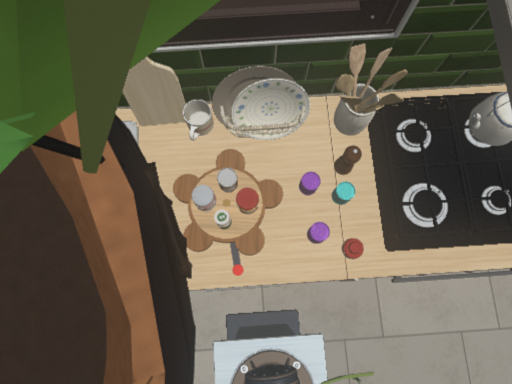

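View pics/side0.png

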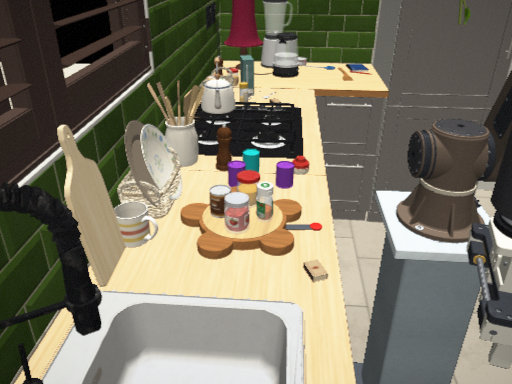

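The top view shows the turntable centred near (227,204). The honey's red lid is at (247,201), the spice jar at (222,217), two grey tops at (204,197) and (228,180), and the red foot mark at (238,270). Purple and turquoise cans at (311,182), (319,232) and (345,191) stand off the turntable and aren't meant. The timer at (353,248) is also red, but it's off the turntable, so it isn't the honey.

```bash
cat >> h.py <<'E'
def blob(m,u0,v0,r):
    k=np.zeros_like(m); cv2.circle(k,(u0,v0),r,255,-1); m=m&k
    c=max(cv2.findContours(m,0,1)[0],key=cv2.contourArea); (u,v),rad=cv2.minEnclosingCircle(c); M=cv2.moments(c)
    return M["m10"]/M["m00"],M["m01"]/M["m00"],rad,cv2.contourArea(c)
def red(f):
    H=cv2.cvtColor(f["frame"],cv2.COLOR_BGR2HSV); return cv2.inRange(H,(0,160,60),(6,255,255))|cv2.inRange(H,(172,160,60),(180,255,255))
E
cat > m.py <<'E'
from h import *
f=np.load("top0.npy",allow_pickle=True).item()
r=red(f)
for n,u,v,R,z in(("honey",247,200,18,.132),("mark",238,270,12,.007),("timer",353,248,15,.054)):
    b=blob(r,u,v,R); print(n,np.round(b,1),ray(f,b[0],b[1],z).round(4))
H=cv2.cvtColor(f["frame"],cv2.COLOR_BGR2HSV)
for p in((231,158),(187,188),(199,236),(250,240),(270,193),(215,230),(190,215),(300,150)): print(p,H[p[1],p[0]],ray(f,*p,.04).round(3),f["range_z"][p[1],p[0]])
c=cv2.resize(f["frame"][140:290,150:370],None,fx=3.5,fy=3.5,interpolation=2); cv2.imwrite("pics/crop0.png",c)
E
python3 m.py
```

```text
Traceback (most recent call last):
  File "m.py", line 5, in <module>
    b=blob(r,u,v,R); print(n,np.round(b,1),ray(f,b[0],b[1],z).round(4))
  File "h.py", line 10, in blob
    c=max(cv2.findContours(m,0,1)[0],key=cv2.contourArea); (u,v),rad=cv2.minEnclosingCircle(c); M=cv2.moments(c)
ValueError: max() iterable argument is empty
```

```bash
sed -i 's/(0,160,60),(6,255,255)/(0,140,50),(8,255,255)/;s/(172,160,60)/(165,140,50)/' h.py
sed -i 's/^for n,u,v/H=cv2.cvtColor(f["frame"],cv2.COLOR_BGR2HSV)\nprint(H[200,247],H[270,238],H[248,353],r.dtype,r.sum(),f["frame"].dtype)\nfor n,u,v/' m.py; python3 m.py
```

```text
[  3 142 156] [  2 168 217] [  3 144 158] uint8 122400 uint8
honey [247.1 198.5  10.4 181. ] [0.5367 0.0333 0.132 ]
mark [237.4 269.5   5.1  72. ] [0.3499 0.0763 0.007 ]
timer [354.7 248.    9.  110. ] [ 0.3863 -0.2684  0.054 ]
(231, 158) [ 13 115 149] [0.689 0.075 0.04 ] 1.199858
(187, 188) [ 14 119 146] [0.602 0.214 0.04 ] 1.173152
(199, 236) [ 14 120 145] [0.454 0.183 0.04 ] 1.1449745
(250, 240) [ 15 119 150] [0.431 0.033 0.04 ] 1.1428206
(270, 193) [ 14 116 149] [ 0.57  -0.037  0.04 ] 1.1700428
(215, 230) [ 17  90 193] [0.468 0.135 0.04 ] 1.1454555
(190, 215) [ 14 119 146] [0.518 0.207 0.04 ] 1.1584492
(300, 150) [ 18  72 205] [ 0.7   -0.141  0.04 ] 1.2424151
```

```bash
sed -i 's/(0,140,50),(8,255,255)/(0,110,50),(9,255,255)/;s/(165,140,50)/(165,110,50)/' h.py
cat >> h.py <<'E'
from scipy.optimize import least_squares
def table(f,c0=(.55,.095)):
    F=intr(f);T=np.array(f["cam_to_world"]);v,u=np.mgrid[:384,:512];d=f["range_z"]
    P=np.stack([(u-f["cx"])/F*d,-(v-f["cy"])/F*d,-d],-1)@T[:3,:3].T+T[:3,3]
    m=(P[...,2]>.031)&(P[...,2]<.052)&(np.hypot(P[...,0]-c0[0],P[...,1]-c0[1])<.19)&(d>0)
    m=cv2.morphologyEx(m.astype(np.uint8)*255,cv2.MORPH_OPEN,np.ones((3,3)))
    c=max(cv2.findContours(m,0,1)[0],key=cv2.contourArea)[:,0]
    W=np.array([ray(f,a,b,.04)[:2] for a,b in c])
    def res(p,ret=False):
        a=p[2]+np.arange(5)*2*np.pi/5; L=p[:2]+.13*np.c_[np.cos(a),np.sin(a)]
        D=np.linalg.norm(W[:,None]-L,axis=2).min(1)-.0445
        return np.where(np.hypot(*(W-p[:2]).T)>.125,D,0)
    S=[least_squares(res,[*c0,t],loss="soft_l1",f_scale=.003) for t in np.radians([0,24,48])]
    s=min(S,key=lambda s:s.cost); return s.x, np.abs(s.fun).mean()
def honey(f,u=247,v=200,R=20):
    b=blob(red(f),u,v,R); return b, ray(f,b[0],b[1],.132)
def report(f,u,v):
    p,e=table(f); b,h=honey(f,u,v); a=np.degrees(np.arctan2(h[1]-p[1],h[0]-p[0]))
    mk=ray(f,*blob(red(f),238,270,12)[:2],.007); am=np.degrees(np.arctan2(mk[1]-p[1],mk[0]-p[0]))
    print("c",p[:2].round(4),"lobes deg",((np.degrees(p[2])+72*np.arange(5))%360).round(1),"err",e.round(4))
    print("honey px",np.round(b,1),h.round(4),"r",np.hypot(*(h[:2]-p[:2])).round(4),"ang",a.round(2),"mark",mk.round(4),"r",np.hypot(*(mk[:2]-p[:2])).round(4),"ang",am.round(2),"togo ccw",((am-a)%360).round(2))
E
cat > m.py <<'E'
from h import *
f=np.load("top0.npy",allow_pickle=True).item(); report(f,247,200)
c=cv2.resize(f["frame"][140:290,150:370],None,fx=3.5,fy=3.5,interpolation=2); cv2.imwrite("pics/crop0.png",c)
E
python3 m.py
```

```text
c [0.5467 0.096 ] lobes deg [ 64.2 136.2 208.2 280.2 352.2] err 0.0013
honey px [246.9 198.3  11.2 361. ] [0.5372 0.0338 0.132 ] r 0.0629 ang -98.71 mark [0.3496 0.0759 0.007 ] r 0.1982 ang -174.18 togo ccw 284.53
```

View pics/crop0.png

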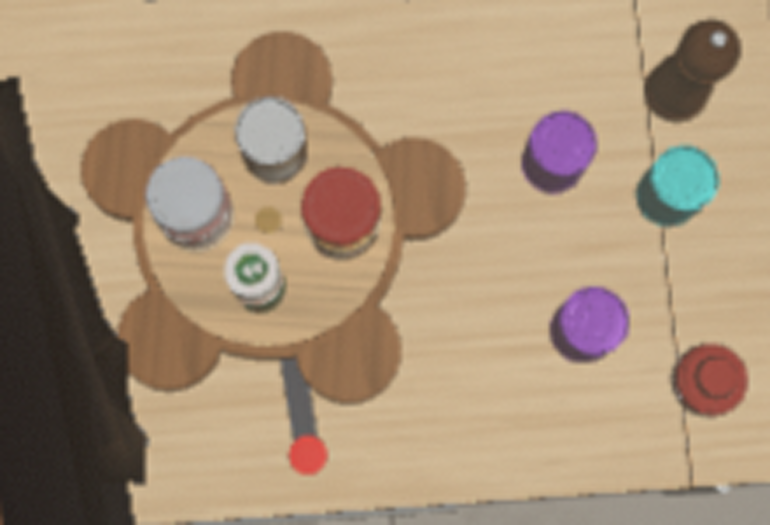

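The enlarged crop confirms the honey jar: a red lid with amber below it at crop (341,205), on the deck. The other red item, at (711,380), is the timer. The shortest way is about 75.5° clockwise. I'll let the closed fingers down behind the right-hand lobe (-80°) and push along an arc.

```bash
cat >> h.py <<'E'
C=np.array([.5467,.096])
def arc(phi,r=.152,z=.203): a=np.radians(phi); return (*(C+r*np.array([np.cos(a),np.sin(a)])),z,phi)
def plan(goals):
    s=get_state(); p=s["eef_pos"]; y=s["ee_rot"][2]; c,n=np.cos(y),np.sin(y)
    print("t",round(s["t"],2),p.round(4),"yaw",np.degrees(y).round(1),"F",s["force"].round(1))
    for g in goals:
        d=np.array(g[:3])-p; t=-((g[3]-np.degrees(y)+180)%360-180)
        print([round(100*v,1) for v in (c*d[0]+n*d[1],n*d[0]-c*d[1],-d[2])],round(t,1))
E
python3 -c "
from h import *
plan([arc(-44,z=.405),arc(-44)])"
```

```text
t 0.1 [0.1577 0.6562 0.4038] yaw -13.5 F [-0.1 -0.4 -0.1]
[np.float64(64.0), np.float64(53.1), np.float64(-0.1)] 30.5
[np.float64(64.0), np.float64(53.1), np.float64(20.1)] 30.5
```

Request:
send_rows(
  motion=[
    {"offset":[6.4,5.3,0],"turn":3},
    {"offset":[10,8.3,0],"turn":5},
    {"offset":[13.4,11,0],"turn":7},
    {"offset":[16.8,14,0],"turn":9},
    {"offset":[20,16.6,0],"turn":11},
    {"offset":[23.4,19.4,0],"turn":13},
    {"offset":[26.8,22.2,0],"turn":15},
    {"offset":[30,25,0],"turn":17},
  ],
  hand=-1,
  squeeze=10,
)

```text
t: 0.9
eef_pos: [0.3918, 0.341, 0.4046]
ee_rot: [3.142, 0.0, -0.534]
force: [0.8, 0.8, -0.3]
width: 0.0292
```

```bash
python3 -c "
from h import *
plan([arc(-44,z=.405)])"
```

```text
t 0.9 [0.3918 0.341  0.4046] yaw -30.6 F [ 0.8  0.8 -0.3]
[np.float64(40.6), np.float64(16.7), np.float64(-0.0)] 13.4
```

Request:
send_rows(
  motion=[
    {"offset":[4.6,1.9,0],"turn":2},
    {"offset":[9.2,3.8,0],"turn":4},
    {"offset":[13.8,5.7,0],"turn":6},
    {"offset":[18.2,7.5,0],"turn":8},
    {"offset":[22.6,9.3,0],"turn":9},
    {"offset":[27,11.1,0],"turn":10},
    {"offset":[31,12.8,0],"turn":11},
    {"offset":[34,14,0],"turn":12},
  ],
)

```text
t: 1.7
eef_pos: [0.6139, 0.0475, 0.4041]
ee_rot: [3.141, 0.0, -0.744]
force: [0.0, 1.3, -0.2]
width: 0.0005
```

```bash
python3 -c "
from h import *
plan([arc(-44,z=.405),arc(-44,z=.24),arc(-44)])"
```

```text
t 1.7 [0.6139 0.0475 0.4041] yaw -42.6 F [ 0.   1.3 -0.2]
[np.float64(7.0), np.float64(1.3), np.float64(-0.1)] 1.4
[np.float64(7.0), np.float64(1.3), np.float64(16.4)] 1.4
[np.float64(7.0), np.float64(1.3), np.float64(20.1)] 1.4
```

Request:
send_rows(
  motion=[
    {"offset":[3.5,0.7,0],"turn":1},
    {"offset":[7,1.3,0],"turn":1.4},
    {"offset":[7,1.3,0],"turn":1.4},
    {"offset":[7,1.3,4],"turn":1.4},
    {"offset":[7,1.3,8],"turn":1.4},
    {"offset":[7,1.3,11],"turn":1.4},
    {"offset":[7,1.3,12.5],"turn":1.4},
    {"offset":[7,1.3,12.5],"turn":1.4},
  ],
)

```text
t: 2.5
eef_pos: [0.6544, -0.0068, 0.2765]
ee_rot: [3.137, 0.003, -0.767]
force: [-0.3, 0.2, -0.5]
width: 0.0005
```

```bash
python3 -c "
from h import *
plan([arc(-44)])
f=grab_frame('top');a=f['frame'][120:300,140:380]
g=grab_frame('side');b=g['frame'][130:300,160:360]
cv2.imwrite('pics/a1.png',np.vstack([cv2.resize(a,(400,300)),cv2.resize(b,(400,300))]))"
```

```text
t 2.5 [ 0.6544 -0.0068  0.2765] yaw -43.9 F [-0.3  0.2 -0.5]
[np.float64(0.3), np.float64(0.1), np.float64(7.3)] 0.1
```

View pics/a1.png

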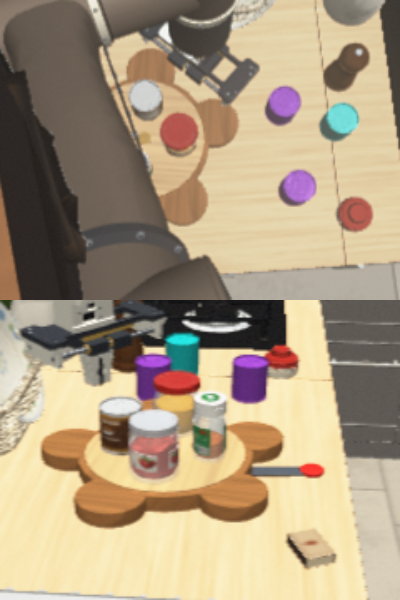

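The gripper is above the gap at crop (215,80), at the back right. Its left end comes near the dish rack, so I'll check that clearance from the depth images before lowering.

```bash
cat >> h.py <<'E'
def cloud(f):
    F=intr(f);T=np.array(f["cam_to_world"]);v,u=np.mgrid[:384,:512];d=f["range_z"]
    P=np.stack([(u-f["cx"])/F*d,-(v-f["cy"])/F*d,-d],-1)@T[:3,:3].T+T[:3,3]
    return P[d>0]
E
python3 -c "
from h import *
P=np.vstack([cloud(np.load(n+'0.npy',allow_pickle=True).item()) for n in('top','side')])
P=P[(P[:,2]>.07)&(P[:,2]<.4)]
for phi in(-44,-50,-56,-62):
    x,y,_,_=arc(phi);a=np.radians(phi);d=P[:,:2]-[x,y];r=d@[np.cos(a),np.sin(a)];t=d@[-np.sin(a),np.cos(a)]
    q=np.hypot(np.maximum(abs(r)-.039,0),np.maximum(abs(t)-.097,0));o=np.argsort(q)
    far=[i for i in o if np.hypot(*(P[i,:2]-C))>.11 or 0][:3]
    print(phi,'jars',q[o[0]].round(3),P[o[0]].round(3),'other',q[far].round(3),P[far[0]].round(3),P[far[2]].round(3))
"
```

```text
-44 jars 0.008 [0.76  0.035 0.086] other [0.008 0.009 0.009] [0.76  0.035 0.086] [0.76  0.029 0.085]
-50 jars 0.015 [ 0.597 -0.128  0.07 ] other [0.015 0.016 0.016] [ 0.597 -0.128  0.07 ] [0.759 0.008 0.075]
-56 jars 0.018 [ 0.588 -0.129  0.07 ] other [0.018 0.019 0.02 ] [ 0.588 -0.129  0.07 ] [ 0.586 -0.132  0.073]
-62 jars 0.027 [ 0.588 -0.129  0.07 ] other [0.027 0.028 0.029] [ 0.588 -0.129  0.07 ] [ 0.586 -0.132  0.073]
```

Lowering at -50° leaves about 16 mm to the rack, and the cans stay below the gripper body, so I'll go in there.

```bash
python3 -c "
from h import *
plan([arc(-50,z=.276),arc(-50)])"
```

```text
t 2.6 [ 0.6558 -0.0067  0.28  ] yaw -43.9 F [-0.3 -0.5  0.7]
[np.float64(0.1), np.float64(1.8), np.float64(0.4)] 6.1
[np.float64(0.1), np.float64(1.8), np.float64(7.7)] 6.1
```

Request:
send_rows(
  motion=[
    {"offset":[0.1,1.0,0],"turn":3},
    {"offset":[0.1,1.8,0],"turn":6},
    {"offset":[0.1,1.8,0],"turn":6},
    {"offset":[0.1,1.8,2.5],"turn":6},
    {"offset":[0.1,1.8,5],"turn":6},
    {"offset":[0.1,1.8,7],"turn":6},
    {"offset":[0.1,1.8,7.7],"turn":6},
    {"offset":[0.1,1.8,7.7],"turn":6},
  ],
)

```text
t: 3.4
eef_pos: [0.6441, -0.0204, 0.2025]
ee_rot: [3.141, 0.0, -0.87]
force: [-0.6, -0.2, 0.6]
width: 0.0006
```

```bash
python3 -c "
from h import *
plan([arc(-50-2*k) for k in range(1,9)])"
```

```text
t 3.4 [ 0.6441 -0.0204  0.2025] yaw -49.8 F [-0.6 -0.2  0.6]
[np.float64(0.0), np.float64(0.5), np.float64(-0.1)] 2.2
[np.float64(-0.0), np.float64(1.0), np.float64(-0.1)] 4.2
[np.float64(-0.1), np.float64(1.6), np.float64(-0.1)] 6.2
[np.float64(-0.1), np.float64(2.1), np.float64(-0.1)] 8.2
[np.float64(-0.2), np.float64(2.6), np.float64(-0.1)] 10.2
[np.float64(-0.3), np.float64(3.1), np.float64(-0.1)] 12.2
[np.float64(-0.4), np.float64(3.7), np.float64(-0.1)] 14.2
[np.float64(-0.6), np.float64(4.2), np.float64(-0.1)] 16.2
```

Request:
send_rows(
  motion=[
    {"offset":[0,0.5,0],"turn":2},
    {"offset":[0,1.1,0],"turn":4},
    {"offset":[-0.1,1.6,0],"turn":6},
    {"offset":[-0.1,2.1,0],"turn":8},
    {"offset":[-0.2,2.6,0],"turn":10},
    {"offset":[-0.3,3.2,0],"turn":12},
    {"offset":[-0.4,3.7,0],"turn":14},
    {"offset":[-0.6,4.2,0],"turn":16},
  ],
)

```text
t: 4.2
eef_pos: [0.6092, -0.0429, 0.205]
ee_rot: [-3.137, -0.001, -1.151]
force: [2.9, -1.3, -0.7]
width: 0.0004
```

```bash
python3 -c "
from h import *
plan([arc(-66)])
f=grab_frame('top');cv2.imwrite('pics/t2.png',cv2.resize(f['frame'][120:300,140:380],(720,540)))
g=grab_frame('side');cv2.imwrite('pics/s2.png',cv2.resize(g['frame'][130:300,160:360],(700,595)))"
```

```text
t 4.2 [ 0.6092 -0.0429  0.205 ] yaw -65.9 F [ 2.9 -1.3 -0.7]
[np.float64(-0.0), np.float64(0.1), np.float64(0.2)] 0.1
```

View pics/s2.png

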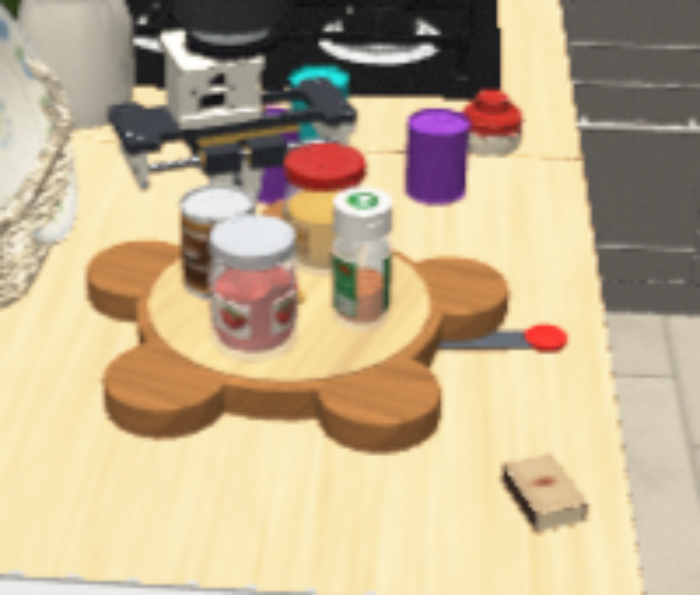

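The fingers touch the lobe with about 3 N and everything is still standing. The honey lid is at crop (325,165). I'll carry on along the arc.

Request:
send_rows(
  motion=[
    {"offset":[0,0.5,0],"turn":2},
    {"offset":[0,1.1,0],"turn":4},
    {"offset":[-0.1,1.6,0],"turn":6},
    {"offset":[-0.1,2.1,0],"turn":8},
    {"offset":[-0.2,2.6,0],"turn":10},
    {"offset":[-0.3,3.2,0],"turn":12},
    {"offset":[-0.4,3.7,0],"turn":14},
    {"offset":[-0.6,4.2,0],"turn":16},
  ],
)

```text
t: 5.1
eef_pos: [0.5683, -0.0546, 0.2042]
ee_rot: [-3.138, -0.0, -1.429]
force: [1.9, -2.6, 0.9]
width: 0.0005
```

```bash
cat >> h.py <<'E'
def sideh(g):
    r=red(g); n,l,st,ce=cv2.connectedComponentsWithStats(r)
    mk=np.array([.3496,.0759]); am=np.degrees(np.arctan2(*(mk-C)[::-1]))
    for i in range(1,n):
        if st[i,4]>25:
            h=ray(g,*ce[i],.13); d=h[:2]-C
            if np.hypot(*d)<.25: print(ce[i].round(1),st[i,4],h.round(4),"r",np.hypot(*d).round(4),"ang",np.degrees(np.arctan2(d[1],d[0])).round(1),"mark",am.round(1))
E
python3 -c "
from h import *
plan([arc(-82)])
sideh(np.load('side0.npy',allow_pickle=True).item());print()
sideh(grab_frame('side'))"
```

```text
t 5.1 [ 0.5683 -0.0546  0.2042] yaw -81.9 F [ 1.9 -2.6  0.9]
[np.float64(-0.0), np.float64(0.0), np.float64(0.1)] 0.1
[300.4 162.2] 180 [ 0.3959 -0.0614  0.13  ] r 0.218 ang -133.8 mark -174.2
[247.9 176.5] 267 [0.5382 0.0423 0.13  ] r 0.0543 ang -99.0 mark -174.2
[235.6 212.2] 115 [0.5502 0.2275 0.13  ] r 0.1316 ang 88.5 mark -174.2

[300.4 162.2] 180 [ 0.3959 -0.0614  0.13  ] r 0.218 ang -133.8 mark -174.2
[257.6 178.8] 274 [0.511  0.0538 0.13  ] r 0.0553 ang -130.2 mark -174.2
[225.9 209.2] 87 [0.5746 0.2161 0.13  ] r 0.1233 ang 76.9 mark -174.2
```

Request:
send_rows(
  motion=[
    {"offset":[0,0.5,0],"turn":2},
    {"offset":[0,1.1,0],"turn":4},
    {"offset":[-0.1,1.6,0],"turn":6},
    {"offset":[-0.1,2.1,0],"turn":8},
    {"offset":[-0.2,2.6,0],"turn":10},
    {"offset":[-0.3,3.2,0],"turn":12},
    {"offset":[-0.4,3.7,0],"turn":14},
    {"offset":[-0.6,4.2,0],"turn":16},
  ],
)

```text
t: 5.95
eef_pos: [0.5257, -0.0545, 0.2038]
ee_rot: [-3.139, 0.001, -1.708]
force: [1.5, -2.3, 1.5]
width: 0.0007
```

Request:
send_rows(
  motion=[
    {"offset":[0,0.5,0],"turn":2},
    {"offset":[0,1.1,0],"turn":4},
    {"offset":[-0.1,1.6,0],"turn":6},
    {"offset":[-0.1,2.1,0],"turn":8},
    {"offset":[-0.2,2.6,0],"turn":10},
    {"offset":[-0.3,3.2,0],"turn":12},
    {"offset":[-0.4,3.7,0],"turn":14},
    {"offset":[-0.6,4.2,0],"turn":16},
  ],
)

```text
t: 6.75
eef_pos: [0.4847, -0.0427, 0.2037]
ee_rot: [-3.14, 0.001, -1.987]
force: [0.4, -2.7, -0.4]
width: 0.0004
```

```bash
python3 -c "
from h import *
plan([arc(-114)])
g=grab_frame('side');sideh(g);f=grab_frame('top')
cv2.imwrite('pics/a3.png',np.vstack([cv2.resize(f['frame'][120:300,140:380],(400,300)),cv2.resize(g['frame'][130:300,160:360],(400,300))]))"
```

```text
t 6.75 [ 0.4847 -0.0427  0.2037] yaw -113.8 F [ 0.4 -2.7 -0.4]
[np.float64(0.0), np.float64(-0.0), np.float64(0.1)] 0.2
[300.7 160.7] 133 [ 0.3949 -0.0711  0.13  ] r 0.2258 ang -132.2 mark -174.2
[265.4 183.7] 296 [0.4889 0.0797 0.13  ] r 0.06 ang -164.3 mark -174.2
[220.  202.8] 74 [0.5927 0.1878 0.13  ] r 0.1027 ang 63.4 mark -174.2
```

View pics/a3.png

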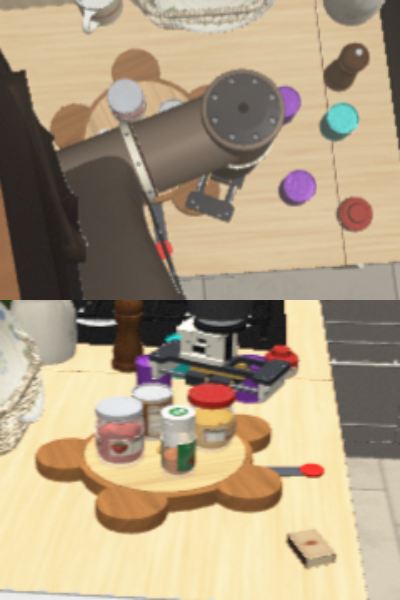

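Everything is standing, with the honey lid at side-crop (213,395). By geometry and the side view about 14–17° remain. I'll push 12° more, then clear the arm and measure from the top.

Request:
send_rows(
  motion=[
    {"offset":[0,0.5,0],"turn":2},
    {"offset":[0,1.1,0],"turn":4},
    {"offset":[-0.1,1.6,0],"turn":6},
    {"offset":[-0.1,2.1,0],"turn":8},
    {"offset":[-0.2,2.6,0],"turn":10},
    {"offset":[-0.3,3.0,0],"turn":11.4},
    {"offset":[-0.3,3.2,0],"turn":12},
    {"offset":[-0.3,3.2,0],"turn":12},
  ],
)

```text
t: 7.65
eef_pos: [0.4562, -0.0271, 0.203]
ee_rot: [-3.141, 0.001, -2.196]
force: [-0.4, -0.9, 0.6]
width: 0.0001
```

```bash
python3 -c "
from h import *
plan([arc(-126)])
g=grab_frame('side');sideh(g);f=grab_frame('top');cv2.imwrite('pics/t4.png',f['frame']);report(f,238,225)"
```

```text
t 7.65 [ 0.4562 -0.0271  0.203 ] yaw -125.8 F [-0.4 -0.9  0.6]
[np.float64(-0.1), np.float64(-0.1), np.float64(0.0)] 0.2
[300.5 162. ] 176 [ 0.3956 -0.0625  0.13  ] r 0.219 ang -133.6 mark -174.2
[266.7 186.2] 307 [0.4847 0.0932 0.13  ] r 0.062 ang -177.4 mark -174.2
[222. 201.] 46 [0.5891 0.179  0.13  ] r 0.0932 ang 62.9 mark -174.2Traceback (most recent call last):
  File "<string>", line 4, in <module>
    g=grab_frame('side');sideh(g);f=grab_frame('top');cv2.imwrite('pics/t4.png',f['frame']);report(f,238,225)
                                                                                            ~~~~~~^^^^^^^^^^^
  File "h.py", line 31, in report
    p,e=table(f); b,h=honey(f,u,v); a=np.degrees(np.arctan2(h[1]-p[1],h[0]-p[0]))
                      ~~~~~^^^^^^^
  File "h.py", line 29, in honey
    b=blob(red(f),u,v,R); return b, ray(f,b[0],b[1],.132)
  File "h.py", line 10, in blob
    c=max(cv2.findContours(m,0,1)[0],key=cv2.contourArea); (u,v),rad=cv2.minEnclosingCircle(c); M=cv2.moments(c)
ValueError: max() iterable argument is empty
```

```bash
python3 -c "
from h import *
plan([arc(-122,r=.155),arc(-122,r=.155,z=.36),(.45,-.36,.36,-122)])"
```

```text
t 7.75 [ 0.4561 -0.0273  0.2028] yaw -125.8 F [0.9 0.  0.8]
[np.float64(0.2), np.float64(-1.2), np.float64(-0.0)] -3.8
[np.float64(0.2), np.float64(-1.2), np.float64(-15.7)] -3.8
[np.float64(27.3), np.float64(-19.0), np.float64(-15.7)] -3.8
```

Request:
send_rows(
  motion=[
    {"offset":[0.2,-0.7,0],"turn":-2},
    {"offset":[0.3,-1.3,0],"turn":-4},
    {"offset":[0.3,-1.3,-2],"turn":-4},
    {"offset":[0.3,-1.3,-6],"turn":-4},
    {"offset":[0.3,-1.3,-10],"turn":-4},
    {"offset":[0.3,-1.3,-14],"turn":-4},
    {"offset":[2.5,-3,-15.7],"turn":-4},
    {"offset":[6,-5,-15.7],"turn":-4},
  ],
)

```text
t: 8.55
eef_pos: [0.4625, -0.105, 0.3632]
ee_rot: [-3.136, 0.004, -2.123]
force: [0.4, -0.9, -0.5]
width: 0.0004
```

Request:
send_rows(
  motion=[
    {"offset":[3.7,-2.5,0],"turn":0},
    {"offset":[7.4,-5,0],"turn":0},
    {"offset":[11,-7.5,0],"turn":0},
    {"offset":[14.6,-10,0],"turn":0},
    {"offset":[18,-12,0],"turn":0},
    {"offset":[20,-13.5,0],"turn":0},
    {"offset":[21,-14,0],"turn":0},
    {"offset":[21,-14,0],"turn":0},
  ],
)

```text
t: 9.35
eef_pos: [0.4687, -0.3586, 0.359]
ee_rot: [3.14, -0.0, -2.129]
force: [0.4, -0.2, 0.0]
width: 0.0004
```

```bash
python3 -c "
from h import *
plan([])
g=grab_frame('side');sideh(g);f=grab_frame('top');np.save('top5.npy',f,allow_pickle=True);cv2.imwrite('pics/t5.png',cv2.resize(f['frame'][120:300,140:380],(720,540)))
print(table(f)); report(f,227,220)"
```

```text
t 9.35 [ 0.4687 -0.3586  0.359 ] yaw -122.0 F [ 0.4 -0.2  0. ]
[300.4 162.1] 179 [ 0.3957 -0.0615  0.13  ] r 0.2181 ang -133.8 mark -174.2
[266.6 186.5] 294 [0.485  0.0946 0.13  ] r 0.0617 ang -178.7 mark -174.2
[221.9 200.8] 48 [0.5895 0.178  0.13  ] r 0.0925 ang 62.4 mark -174.2
(array([0.5466826 , 0.09617367, 1.13600827]), np.float64(0.0013332742405454347))
c [0.5467 0.0962] lobes deg [ 65.1 137.1 209.1 281.1 353.1] err 0.0013
honey px [229.2 218.3  11.4 373.5] [0.4843 0.0858 0.132 ] r 0.0633 ang -170.55 mark [0.3496 0.0761 0.007 ] r 0.1981 ang -174.18 togo ccw 356.37
```

View pics/t5.png

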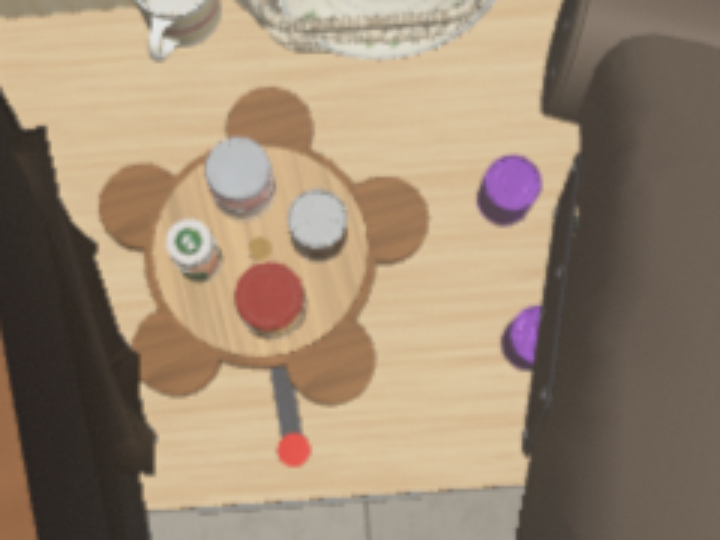

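The view shows the honey lid at crop (270,297), the mark at (294,450), all jars standing and the bystanders in place. About 3.7° more clockwise remains. Going back to finger angle -122°, then pushing to -129.7°.

```bash
python3 -c "
from h import *
plan([arc(-121,z=.36),arc(-121)])"
```

```text
t 9.45 [ 0.4688 -0.3571  0.3594] yaw -121.9 F [ 0.   0.1 -0.1]
[np.float64(-27.4), np.float64(17.1), np.float64(-0.1)] -0.9
[np.float64(-27.4), np.float64(17.1), np.float64(15.6)] -0.9
```

Request:
send_rows(
  motion=[
    {"offset":[-3.4,2.1,0],"turn":0},
    {"offset":[-7.4,4.6,0],"turn":0},
    {"offset":[-11.4,7.1,0],"turn":0},
    {"offset":[-15.4,9.6,0],"turn":0},
    {"offset":[-19.4,12.1,0],"turn":-0.5},
    {"offset":[-23,14.4,0],"turn":-1},
    {"offset":[-26,16.2,0],"turn":-1},
    {"offset":[-27.4,17.1,0],"turn":-1},
  ],
)

```text
t: 10.25
eef_pos: [0.4679, -0.0312, 0.3603]
ee_rot: [-3.141, 0.001, -2.106]
force: [0.2, -1.4, 1.3]
width: 0.0005
```

Request:
send_rows(
  motion=[
    {"offset":[0,0,0],"turn":0},
    {"offset":[0,0,0],"turn":0},
    {"offset":[0,0,4],"turn":0},
    {"offset":[0,0,8],"turn":0},
    {"offset":[0,0,10],"turn":0},
    {"offset":[0,0,10],"turn":0},
  ],
)

```text
t: 10.85
eef_pos: [0.4673, -0.0354, 0.2571]
ee_rot: [3.138, -0.004, -2.111]
force: [0.3, 0.1, 0.6]
width: 0.0006
```

```bash
python3 -c "
from h import *
plan([arc(-121)])"
```

```text
t 10.85 [ 0.4673 -0.0354  0.2571] yaw -121.0 F [0.3 0.1 0.6]
[np.float64(-0.2), np.float64(-0.0), np.float64(5.4)] 0.0
```

Request:
send_rows(
  motion=[
    {"offset":[0,0,2],"turn":0},
    {"offset":[0,0,4],"turn":0},
    {"offset":[0,0,5.5],"turn":0},
    {"offset":[0,0,5.5],"turn":0},
    {"offset":[0,0,5.5],"turn":0},
  ],
)

```text
t: 11.35
eef_pos: [0.4692, -0.0347, 0.2058]
ee_rot: [-3.141, 0.0, -2.11]
force: [0.1, -0.1, -0.8]
width: 0.0005
```

```bash
python3 -c "
from h import *
plan([arc(-125),arc(-129.7)])"
```

```text
t 11.35 [ 0.4692 -0.0347  0.2058] yaw -120.9 F [ 0.1 -0.1 -0.8]
[np.float64(-0.0), np.float64(1.1), np.float64(0.3)] 4.1
[np.float64(-0.2), np.float64(2.4), np.float64(0.3)] 8.8
```

Request:
send_rows(
  motion=[
    {"offset":[0,0.5,0],"turn":2},
    {"offset":[0,1.0,0],"turn":4},
    {"offset":[-0.1,1.4,0],"turn":5.3},
    {"offset":[-0.1,1.8,0],"turn":6.6},
    {"offset":[-0.1,2.1,0],"turn":7.8},
    {"offset":[-0.2,2.3,0],"turn":8.5},
    {"offset":[-0.2,2.4,0],"turn":8.8},
    {"offset":[-0.2,2.4,0],"turn":8.8},
  ],
)

```text
t: 12.15
eef_pos: [0.4492, -0.0204, 0.205]
ee_rot: [-3.141, 0.001, -2.264]
force: [0.0, -2.0, 0.9]
width: 0.0001
```

Request:
send_rows(
  motion=[
    {"offset":[0,-0.7,0],"turn":-2},
    {"offset":[0.2,-1.3,0],"turn":-4},
    {"offset":[0.3,-1.5,-2],"turn":-4},
    {"offset":[0.3,-1.5,-6],"turn":-4},
    {"offset":[0.3,-1.5,-10],"turn":-4},
    {"offset":[0.3,-1.5,-14],"turn":-4},
    {"offset":[2.5,-3,-15.7],"turn":-4},
    {"offset":[6,-5,-15.7],"turn":-4},
  ],
)

```text
t: 12.95
eef_pos: [0.4504, -0.0982, 0.3649]
ee_rot: [-3.137, 0.004, -2.19]
force: [0.6, -0.2, -0.6]
width: 0.0001
```

Request:
send_rows(
  motion=[
    {"offset":[3.7,-2.5,0],"turn":0},
    {"offset":[7.4,-5,0],"turn":0},
    {"offset":[11,-7.5,0],"turn":0},
    {"offset":[14.6,-10,0],"turn":0},
    {"offset":[18,-12,0],"turn":0},
    {"offset":[20,-13.5,0],"turn":0},
    {"offset":[21,-14,0],"turn":0},
    {"offset":[21,-14,0],"turn":0},
  ],
)

```text
t: 13.75
eef_pos: [0.4399, -0.3518, 0.3609]
ee_rot: [3.14, -0.0, -2.196]
force: [-0.3, 0.7, -1.2]
width: 0.0004
```

```bash
python3 -c "
from h import *
plan([])
f=grab_frame('top');g=grab_frame('side');sideh(g)
report(f,229,219)
cv2.imwrite('pics/a6.png',np.vstack([cv2.resize(f['frame'][120:300,140:380],(400,300)),cv2.resize(g['frame'][130:300,160:360],(400,300))]))"
```

```text
t 13.75 [ 0.4399 -0.3518  0.3609] yaw -125.8 F [-0.3  0.7 -1.2]
[300.3 162.2] 179 [ 0.396  -0.0614  0.13  ] r 0.2179 ang -133.8 mark -174.2
[266.6 187.2] 298 [0.4846 0.0984 0.13  ] r 0.0621 ang 177.8 mark -174.2
[222.5 200.1] 44 [0.5886 0.1745 0.13  ] r 0.089 ang 61.9 mark -174.2
c [0.5468 0.0959] lobes deg [ 61.3 133.3 205.3 277.3 349.3] err 0.0012
honey px [227.8 218.6  11.5 374. ] [0.4837 0.0898 0.132 ] r 0.0633 ang -174.49 mark [0.3496 0.0761 0.007 ] r 0.1982 ang -174.25 togo ccw 0.23
```

View pics/a6.png

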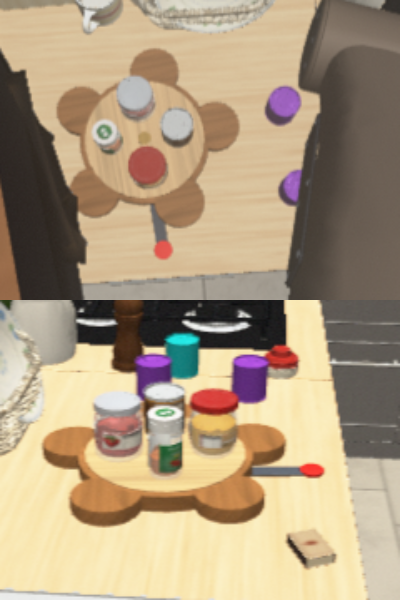

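The honey lid at crop (147,165) is in line with the strip and the mark at (163,250), within 0.3°. All the jars are standing, the bystanders are in place and the robot is clear.

```bash
python3 -c "
from station import *
print(job_done())"
```

```text
the job is handed in; nothing more can be done
None
```

The honey jar now stands at the front, in line with the red mark, and the job is handed in (no verdict was reported). I turned the turntable about 75° clockwise by pushing one rim lobe with the closed fingertips, in a main push and a 4° correction. Then I backed the arm off clear of everything.

- **Alignment:** the last top view puts the honey at -174.5° and the mark at -174.2°. The 2 mm camera calibration could shift that by up to about 2°.
- **Lobe check:** the lobes turned 74.9° against the 75.5° first planned, which agrees within measurement error.
- **Side view:** its raw reading disagreed, putting the honey about 8° past the mark. That view catches the wall of the lid as well as its top. Correcting for the bias seen in the first pictures brought it close to the top view at the one position where I compared them. I did not correct the final reading and relied on the top view.
- **Everything else:** all four jars and tins are standing on the deck. The bystanders visible in the last two pictures had not moved. The force readings I saw stayed at about 3 N, and the job took about 14 s.

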